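# Unlock a sliding-lid slide box and take out the mailer

### The job

The grey storage box on the bench has a white lid that slides in grooves and is held shut by a lip at one end: lift the lid over that lip, slide it right out of the box and lay it flat on the bare bench, handle up. Then take the white slide mailer out of the box and lay it flat on the rimmed steel top of the low slide warmer behind the box. Set both down rather than dropping them, and leave the other things on the bench where they are.

Things in the scene. Friction and masses are not known exactly. Their poses are not given: they have to be found in the camera images.
- slide_box: Grey storage box, 110 (x) x 130 (y) x 62 mm high, fixed. Origin under its centre on the bench, z up. Inner floor 20 mm above the bench; cavity 92 x 122 mm. Side ledges 40 mm above the bench carry the lid in grooves 18 mm high along y; above them rails (58 to 62 mm above the bench) cover the lid's side edges and leave an 84 mm wide opening (x). Closed at -y; way out at +y, over the lip.
- box_lip (a point): Middle of the top edge of the lip at the box's +y end, 46 mm above the bench, 63 mm from the box's origin. The lip stands 6 mm above the ledges, 4 mm thick, over the whole width, and bars the lid's way.
- lid: White lid: plate 99 (x) x 119 (y) x 5 mm, about 0.11 kg, loose, metal bridge handle on top. Origin at the centre of its underside, z up; axes as the box's while shut. In the grooves it has 2.5 mm play on each side and can rise level 13 mm; raised over 6 mm (best 9 to 10) it slides out along the box's +y and is clear after 125 mm of travel. Bare free bench lies round x 0.45, y 0.04.
- lid_grip (a point): Centre of the handle's bar, 40 mm above the lid's underside, over the lid's centre; axes as the lid's. Bar 12 mm wide (x, the way to grip it), 60 mm long (y), 14 mm high, on two posts near its ends; under it, between the posts, 28 mm are free. While shut the bar's underside is 11 mm above the box's rails.
- mailer: White slide mailer: plain flat closed case, 24 (x) x 66 (y) x 15 mm, about 0.05 kg, loose. It lies on the box's inner floor, hidden until the lid is off, along the box's length within 4 degrees, in the middle of the width, up to 22 mm from the middle of the length. Origin at the centre of its underside, z up.
- mailer_centre (a point): Centre of the mailer, half-way up (7.5 mm above its underside); same axes as the mailer. Grip it across x.
- warmer: Low slide warmer: grey block with a flat steel top inside a raised rim, 140 (its x) x 110 (its y) x 42 mm, fixed to the bench beyond the box. Origin under its centre on the bench, z up. The flat top is 32 mm above the bench; the rim round it is 3 mm thick and stands 10 mm above it. A thin crumpled paper sheet lies on the bench round it; it offers no resistance.
- petri: Bystander: small covered dish, 64 mm across, 17 mm high, to the left in front of the water bath (cream machine, top 0.14 m above the bench, at x over 0.42 and y over 0.13). Origin under its centre.
- tape: Bystander: roll of tape lying flat, 98 mm across, 25 mm high, to the right of the box. Origin under its centre.

How it is judged (in metres and radians):
On the way, in this order (a step that is already met when the one before it is completed fails the run):
1. the lid, raised over the lip, is slid out of the grooves and clear of the box's +y end (y of lid_grip in the frame of slide_box above 0.124 m), for 0.1 s.
2. the lid lies flat on the bench, handle up, let go (height (world z) of lid_grip below 0.045 m and angle between lid_grip's own z axis and vertical below 0.08 rad and linear speed of lid below 0.02 m/s and contact force between the fingers and lid below 0.1 N), for 0.2 s.
At the end, for the whole second after the job is handed in: The lid lies flat (within 0.08 rad), handle up, on the bench itself (handle centre below 45 mm); the mailer lies flat (within 0.1 rad) on the slide warmer's steel top, within its rim; both are at rest (height (world z) of lid_grip below 0.045 m and angle between lid_grip's own z axis and vertical below 0.08 rad and linear speed of each of lid, mailer below 0.02 m/s and x of mailer_centre in the frame of warmer between -0.065 and 0.065 m and y of mailer_centre in the frame of warmer between -0.05 and 0.05 m and z of mailer_centre in the frame of warmer below 0.0435 m and angle between mailer_centre's own z axis and vertical below 0.1 rad); the robot touches nothing.
It fails at once if the lid is dropped (falls free faster than 0.9 m/s, about 4 cm) (linear speed of lid above 0.9 m/s and contact force between the fingers and lid below 0.05 N).
It fails at once if the mailer is dropped (falls free faster than 0.9 m/s, about 4 cm) (linear speed of mailer above 0.9 m/s and contact force between the fingers and mailer below 0.05 N).
It fails at once if the covered dish or the tape roll is pushed more than 3 cm away or tipped (distance of any of petri, tape from where it was at the start of the episode above 0.03 m or angle between any of petri, tape's own z axis and vertical above 0.5 rad).
It also fails if it takes over 58 s, if anything falls off the work surface, if the arm or the gripper's body presses on something with over 40 N, if the wrist force passes 120 N, or if a joint passes its speed limit or range.

### The arm

A 7-joint arm with a two-finger parallel gripper is mounted at the origin on a cart in front of the work surface, level with it; the furniture and walls round the work are solid. World frame = base frame: x ahead of the robot, y to its left, z up, the work surface at z = 0. Lengths are in mm, angles in rad, forces in N, time in s.
With the tool pointing down it reaches from about 425 to 950 mm from the base axis. Payload 16.7 kg.
Tool frame: the origin (TCP) lies at the very end of the fingers, on their centre line; the grasp point (between the pads) lies 19 mm behind it; z points along the fingers, y is the direction in which the jaws open and shut (so a half turn about z gives the same grasp; the last joint's range is limited). The gripper opens to 94 mm and grips with 3 to 60 N. Pads are 16 mm wide; open, the fingers measure 119 mm over their backs; the gripper's body (75 mm by 177 mm) begins 78 mm behind the grasp point.
Start: joints at [-0.149, 0.426, 0.074, 1.606, -0.034, 1.111, -0.067], TCP at [674.962, -0.018, 205.467] pointing down, gripper open.
Joint ranges: [-2.85, 2.85], [-0.5, 2.14], [-1.23, 1.37], [0.21, 2.46], [-1.02, 4.16], [0.16, 2.05], [-2.73, 2.73]. Speed limits (rad/s): [1.89, 1.89, 2.39, 2.39, 3.01, 3.01, 3.01].

### API

Orientations are given as a 3x3 rotation matrix whose columns are the frame's x, y, z axes.
In Python, from workcell import ctrl, read_camera, calibration, workorder, finder gives the robot as it stands. The module is installed in compiled form; this text tells all that it offers.
- The arm moves only by the tool apply_moves, never from a script. Its argument "rows" is a list of rows, each a list of 2 entries, a list of its own where there are three numbers: the shift along the world's x, y, z in cm, then the turn about the world's z in rad. In form: [[[dx, dy, dz], spin], ...]. A call has 1 to 12 rows; each row is the pose to reach, as a shift and turn from the pose measured when the call began; what a row does not reach only later rows make up. A row lasts 1/10 s, in which the tool goes at most 50 mm and 8.59 degrees, less where a joint would pass 70% of its speed; a pose out of reach is approached as far as the arm can. A call with a gripper value outside its range is refused whole. "grip" is the opening, from -1 (shut) to 1 (fully open), so that 0 is half open, set as the call begins (left out, the last holds). The fingers move at their own pace and stop on an object; "force" is the grip in N (left out, the last holds). Time passes only in rows, so rows that repeat a pose let the fingers close. It gives the time, the measured TCP pose, the force and the opening at its end, in the units of the state.
- ctrl.observe(): the state, without advancing time (a new reading comes with each control period).
- read_camera(name): name is "scene" or "side" or "wrist"; returns (picture, depth): 420x560x3 uint8, red, green, blue; 420x560 float32, mm along the optical axis (not along the pixel's ray), 0 where there is no reading.
- calibration(name): a dict with "intrinsics" (3x3 intrinsics, pixels), "world_to_cam" (4x4, takes a point from world to camera coordinates). Camera axes: x right, y up, looking along -z (the intrinsics and any distortion apply to the point x, -y, -z); pixel columns grow to the right and rows downward; lengths in mm; the calibration is good to about 2 mm. The wrist camera is an equidistant fisheye: a pixel r from the principal point sees the ray r / f radians off the axis. A picture is of the moment at which its call begins: read the wrist's pose just before it. calibration takes no time and is no camera call; for the wrist camera it gives the pose at the moment of the call.
- workorder.close_job(): hands the job in, once; it reports no verdict.
Trained networks look in the newest picture that a camera, given by its name, has taken for a name from the list of things; names that differ only in an ending like _2 or _b are one class to them, and where a whole thing is asked for, a point or a joint stands for the part that bears it (a point fixed in the world has none). Each returns a list of dicts, best first, with "score" (0 to 1); they miss things now and then, are a little off and sometimes report something else, mostly with a low value. They report only what shows in the picture. A call takes as long as a camera call.
- finder.find_in(label, camera): "rect" ([left, top, right, bottom] in pixels, round what is visible of it).
The state is a dict: "time": time; "joint_positions": joint angles; "qd": joint speeds; "tau": joint torques, N m; "ee_pos": TCP position; "tool_rot": TCP orientation; "force": force on the tool from outside, world axes, zero at the start; "moment": the same for the moment, N m; "opening": finger opening in mm.
Only numpy, scipy, OpenCV 4.12 (cv2) and the standard library are available. Lean on these libraries where they do the work, as an engineer would, in place of code of your own. Each camera call takes 0.05 s, during which the arm holds its last target. There are 200 camera calls.

## Working session

There is one attempt and no reset: what is moved stays moved. The work goes in short steps, Python scripts to look and compute and a tool call to move; the robot and the scene stay as the last step left them, time stands still between calls to the robot, and variables do not carry over. Pictures are saved under pics/ and viewed, about 8 in all and at most 12, crops included, and the job is handed in when it is done.

Besides the shell and the picture viewer there is one more tool, called after ">>>" as a command line: name --argument value ..., lists and objects as JSON in quotes. apply_moves: Moves the arm, as the interface text tells. Its arguments: {"type":"object","properties":{"rows":{"type":"array"},"grip":{"type":"number"},"force":{"type":"number"}},"required":["rows"]}

```bash
mkdir -p pics
cat > h.py <<'E'
import numpy as np, cv2
from workcell import ctrl, read_camera, calibration, workorder, finder
def cloud(name):
    s=ctrl.observe(); c=calibration(name)
    img,d=read_camera(name)
    K=np.array(c["intrinsics"]);T=np.linalg.inv(np.array(c["world_to_cam"]))
    v,u=np.mgrid[0:d.shape[0],0:d.shape[1]].astype(float)
    x=(u-K[0,2])/K[0,0]; y=(v-K[1,2])/K[1,1]
    if name=="wrist":
        r=np.hypot(x,y); k=np.where(r>1e-9,np.tan(np.minimum(r,1.5))/np.maximum(r,1e-9),1); x=x*k;y=y*k
    P=np.stack([x*d,-y*d,-d],-1)@T[:3,:3].T+T[:3,3]
    P[d<=0]=np.nan
    return img,d,P
def save(n,img): cv2.imwrite("pics/"+n+".png",cv2.cvtColor(img,cv2.COLOR_RGB2BGR))
E
python3 - <<'E'
from h import *
ims=[]
for c in ["scene","side","wrist"]:
    img,d,P=cloud(c); np.savez(c,img=img,P=P); save(c,img)
    k=calibration(c);print(c,np.array(k["intrinsics"]).round(1).tolist(),[x for x in k if x not in("intrinsics","world_to_cam")])
    for n in ["slide_box","lid","lid_grip","warmer","petri","tape"]:
        r=finder.find_in(n,c)
        if r:
            b=r[0]["rect"]; cx,cy=int((b[0]+b[2])/2),int((b[1]+b[3])/2)
            print(n,np.round(b),round(r[0]["score"],2),P[min(cy,419),min(cx,559)].round(0))
s=ctrl.observe();print(s["time"],s["ee_pos"],np.round(s["tool_rot"],3).tolist(),s["force"],s["opening"])
E
```

```text
scene [[546.8, 0.0, 277.4], [0.0, 546.8, 204.5], [0.0, 0.0, 1.0]] []
slide_box [258. 218. 313. 272.] 0.61 [ 477. -126.   44.]
lid [266. 225. 309. 255.] 0.94 [ 495. -113.   46.]
lid_grip [267. 223. 312. 258.] 0.87 [ 478. -142.   79.]
warmer [286. 178. 342. 221.] 0.58 [679. -23.  27.]
petri [165. 180. 179. 195.] 0.6 [364. 325.  15.]
tape [297. 303. 330. 341.] 0.83 [ 392. -347.   -2.]
side [[423.8, 0.0, 274.6], [0.0, 423.8, 206.3], [0.0, 0.0, 1.0]] []
slide_box [280. 194. 338. 243.] 0.73 [468. -87.  44.]
lid [285. 196. 327. 230.] 0.92 [477. -83.  65.]
lid_grip [284. 198. 326. 233.] 0.81 [481. -79.  54.]
warmer [207. 189. 264. 236.] 0.69 [670.   1.  28.]
petri [224. 337. 254. 368.] 0.94 [368. 344.  14.]
wrist [[325.2, 0.0, 280.3], [0.0, 325.2, 209.9], [0.0, 0.0, 1.0]] []
slide_box [ 80. 224. 175. 292.] 0.73 [484. -78.  45.]
lid [ 92. 235. 156. 318.] 0.62 [ 473. -105.   46.]
lid_grip [ 89. 239. 155. 318.] 0.81 [490. -90.  79.]
warmer [222. 149. 356. 261.] 0.69 [683. -16.  30.]
tape [222. 153. 356. 261.] 0.41 [685. -19.  31.]
1.05 [ 6.74966895e+02 -4.33843256e-02  2.05462899e+02] [[0.0, 1.0, -0.0], [1.0, -0.0, -0.0], [-0.0, -0.0, -1.0]] [ 0.10287057  0.49760116 -0.04988029] 93.95468797008176
```

Run:
```python
import cv2,numpy as np
a=cv2.imread("pics/wrist.png");b=cv2.imread("pics/scene.png")
b=cv2.resize(b[150:350,140:400],None,fx=2,fy=2)
c=np.zeros((600,800,3),np.uint8)
w=cv2.resize(a[120:380,40:400],None,fx=1.1,fy=1.1)
c[:w.shape[0],:w.shape[1]]=w
b=cv2.resize(b,(400,308));c[290:598,398:798]=b
cv2.imwrite("pics/c1.png",c)
z=np.load("wrist.npz");P=z["P"]
# top-down height map
def hm(P,n):
    m=np.isfinite(P[...,2]);p=P[m];H=np.full((200,200),np.nan)
    return p
for n in ["scene","side","wrist"]:
    P=np.load(n+".npz")["P"].reshape(-1,3);P=P[np.isfinite(P[:,2])]
    for nm,(x0,x1,y0,y1,zs) in {"box":(380,590,-200,30,[(38,41),(42,49),(52,66),(70,90)]),"warm":(590,780,-110,110,[(24,36),(38,46)])}.items():
        for z0,z1 in zs:
            q=P[(P[:,0]>x0)&(P[:,0]<x1)&(P[:,1]>y0)&(P[:,1]<y1)&(P[:,2]>z0)&(P[:,2]<z1)]
            if len(q)>20: print(n,nm,z0,z1,len(q),q.mean(0).round(0),[tuple(np.round(t)) for t in cv2.minAreaRect(q[:,:2].astype(np.float32))[:2]],round(cv2.minAreaRect(q[:,:2].astype(np.float32))[2],1))
```

```text
scene box 38 41 70 [ 476. -126.   40.] [(np.float64(482.0), np.float64(-117.0)), (np.float64(111.0), np.float64(128.0))] 1.5
scene box 42 49 658 [ 485. -116.   45.] [(np.float64(481.0), np.float64(-115.0)), (np.float64(109.0), np.float64(134.0))] 2.1
scene box 52 66 473 [ 478. -126.   60.] [(np.float64(483.0), np.float64(-114.0)), (np.float64(117.0), np.float64(136.0))] 1.7
scene box 70 90 100 [ 483. -117.   83.] [(np.float64(492.0), np.float64(-99.0)), (np.float64(92.0), np.float64(35.0))] 62.6
scene warm 24 36 1064 [682. -25.  31.] [(np.float64(688.0), np.float64(-30.0)), (np.float64(138.0), np.float64(185.0))] 88.5
scene warm 38 46 172 [676. -21.  41.] [(np.float64(679.0), np.float64(-22.0)), (np.float64(116.0), np.float64(146.0))] 85.3
side box 38 41 58 [477. -78.  40.] [(np.float64(482.0), np.float64(-108.0)), (np.float64(109.0), np.float64(132.0))] 2.2
side box 42 49 711 [ 484. -100.   44.] [(np.float64(482.0), np.float64(-108.0)), (np.float64(110.0), np.float64(132.0))] 2.2
side box 52 66 406 [ 478. -115.   59.] [(np.float64(483.0), np.float64(-108.0)), (np.float64(112.0), np.
[... 431 characters left out ...]
.float64(485.0), np.float64(-65.0)), (np.float64(108.0), np.float64(38.0))] 0.5
wrist box 42 49 3181 [480. -84.  46.] [(np.float64(486.0), np.float64(-111.0)), (np.float64(109.0), np.float64(129.0))] 1.4
wrist box 52 66 1072 [485. -79.  61.] [(np.float64(484.0), np.float64(-95.0)), (np.float64(111.0), np.float64(95.0))] 1.6
wrist box 70 90 424 [ 488. -104.   83.] [(np.float64(486.0), np.float64(-112.0)), (np.float64(12.0), np.float64(61.0))] 1.4
wrist warm 24 36 11140 [683. -21.  31.] [(np.float64(689.0), np.float64(-28.0)), (np.float64(132.0), np.float64(167.0))] 87.2
wrist warm 38 46 1353 [682. -18.  41.] [(np.float64(681.0), np.float64(-19.0)), (np.float64(111.0), np.float64(141.0))] 85.1
```

View pics/c1.png

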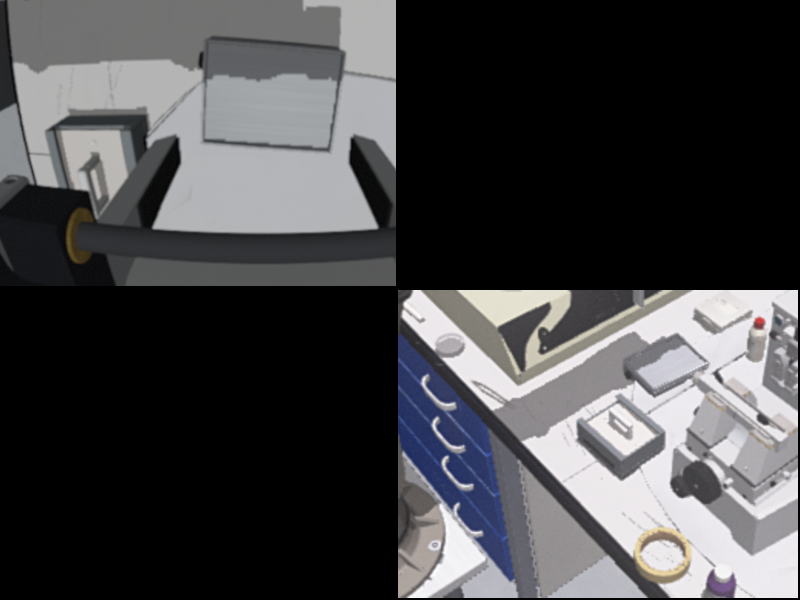

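Run:
```python
import numpy as np
for n in ["scene","side","wrist"]:
    P=np.load(n+".npz")["P"].reshape(-1,3);P=P[np.isfinite(P[:,2])]
    q=P[(P[:,2]>95)&(P[:,2]<450)&(P[:,0]>380)&(P[:,0]<620)&(P[:,1]>-260)&(P[:,1]<130)]
    print(n,len(q), np.percentile(q,[0,5,50,95,100],axis=0).round(0).tolist() if len(q) else "")
```

```text
scene 691 [[495.0, -260.0, 96.0], [513.0, -256.0, 111.0], [593.0, -20.0, 312.0], [617.0, 23.0, 346.0], [620.0, 34.0, 349.0]]
side 1846 [[497.0, -260.0, 95.0], [517.0, -259.0, 102.0], [586.0, -241.0, 186.0], [616.0, 35.0, 343.0], [620.0, 39.0, 345.0]]
wrist 11308 [[501.0, -250.0, 95.0], [574.0, -242.0, 104.0], [610.0, 26.0, 327.0], [619.0, 34.0, 346.0], [620.0, 35.0, 347.0]]
```

>>> apply_moves --rows '[[[-4, -2, 0], 0.03], [[-8, -4, 0], 0.03], [[-12, -6.5, 0], 0.03], [[-15.5, -8.5, 0], 0.03], [[-18, -10, 0], 0.03], [[-19.2, -11, 0], 0.03], [[-19.2, -11, 0], 0.03], [[-19.2, -11, 0], 0.03]]' --grip -0.15 --force 30

```text
time: 1.85
ee_pos: [484.0, -109.5, 205.8]
tool_rot: [[-0.03, 1.0, 0.001], [1.0, 0.03, 0.0], [0.0, 0.001, -1.0]]
force: [0.2, 0.0, -0.3]
opening: 40.3
```

Run:
```python
from h import *
img,d,P=cloud("wrist"); np.savez("w2",img=img,P=P); save("w2",cv2.resize(img,None,fx=1.3,fy=1.3))
P=P.reshape(-1,3);P=P[np.isfinite(P[:,2])]
for z0,z1 in [(42,49),(56,66),(72,95)]:
    q=P[(P[:,0]>380)&(P[:,0]<590)&(P[:,1]>-200)&(P[:,1]<30)&(P[:,2]>z0)&(P[:,2]<z1)]
    r=cv2.minAreaRect(q[:,:2].astype(np.float32));print(z0,z1,len(q),np.median(q[:,2]),np.round(r[0],1),np.round(r[1],1),r[2])
print(finder.find_in("lid_grip","wrist")[:1])
```

```text
42 49 8297 45.79605893094691 [ 485.2 -111.1] [103.1 126.5] 1.755051612854004
56 66 2966 61.65099887163794 [ 484.7 -112.4] [110.5 129.1] 1.5565004348754883
72 95 726 87.38331242772946 [ 484.7 -112.2] [11.4 58.1] 1.8356612920761108
[{'rect': [237.6, 141.9, 325.0, 249.8], 'score': 0.8}]
```

View pics/w2.png

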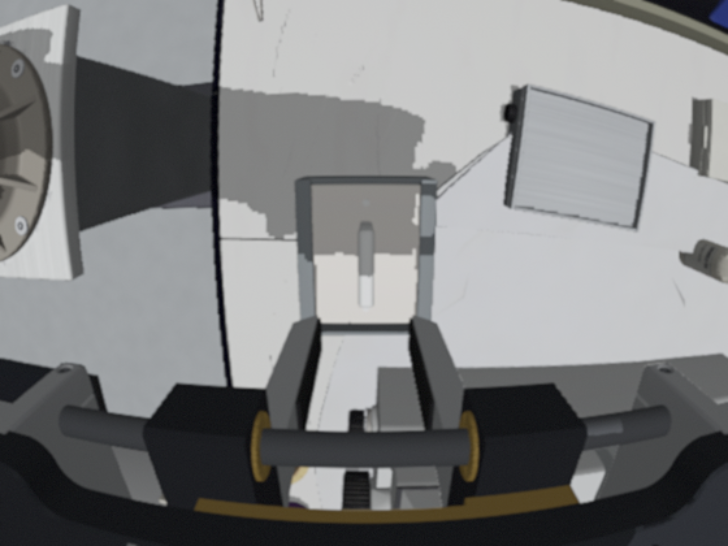

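>>> apply_moves --rows '[[[0.07, -0.25, -3], 0], [[0.07, -0.25, -7], 0], [[0.07, -0.25, -10], 0], [[0.07, -0.25, -12.5], 0], [[0.07, -0.25, -13.8], 0], [[0.07, -0.25, -14.2], 0], [[0.07, -0.25, -14.2], 0], [[0.07, -0.25, -14.2], 0]]'

```text
time: 2.75
ee_pos: [485.6, -111.7, 64.3]
tool_rot: [[-0.031, 1.0, 0.001], [1.0, 0.031, 0.0], [-0.0, 0.001, -1.0]]
force: [-0.1, 0.0, -0.3]
opening: 39.6
```

>>> apply_moves --rows '[[[0, 0, 0], 0], [[0, 0, 0], 0], [[0, 0, 0], 0], [[0, 0, 0], 0], [[0, 0, 0], 0], [[0, 0, 0], 0]]' --grip -1 --force 35

```text
time: 3.35
ee_pos: [485.8, -111.7, 64.6]
tool_rot: [[-0.031, 1.0, 0.002], [1.0, 0.031, 0.0], [0.0, 0.002, -1.0]]
force: [-1.6, 0.3, 6.5]
opening: 11.6
```

>>> apply_moves --rows '[[[0, 0, 0.3], 0], [[-0.05, 0, 0.6], 0], [[-0.05, 0, 0.95], 0], [[-0.05, 0, 0.95], 0], [[-0.05, 0, 0.95], 0]]'

```text
time: 3.85
ee_pos: [485.3, -111.7, 74.2]
tool_rot: [[-0.031, 1.0, 0.002], [1.0, 0.031, 0.0], [-0.0, 0.002, -1.0]]
force: [0.9, -0.2, -1.1]
opening: 11.5
```

Run:
```python
from h import *
for n in ["side","scene"]:
    img,d,P=cloud(n)
    Q=P.reshape(-1,3);Q=Q[np.isfinite(Q[:,2])]
    q=Q[(abs(Q[:,0]-485)<40)&(abs(Q[:,1]+112)<55)&(Q[:,2]<64)&(Q[:,2]>30)]
    print(n,len(q),np.percentile(q[:,2],[10,50,90]))
    for y in (-150,-130,-110,-90,-70):
        t=q[abs(q[:,1]-y)<10]; print(y,len(t),np.median(t[:,2]))
print(ctrl.observe()["ee_pos"])
```

```text
side 516 [51.74104577 53.61073972 55.66552636]
-150 54 53.30428803405306
-130 74 53.074783353330815
-110 96 53.89846713461287
-90 111 53.93001017866436
-70 137 53.54919494291721
scene 575 [51.56574839 54.85085833 58.29786492]
-150 149 55.142520527542274
-130 118 54.57642013247494
-110 103 54.85539123925423
-90 67 54.81103980856983
-70 73 54.81221057594985
[ 485.18611225 -111.68730976   74.02888759]
```

>>> apply_moves --rows '[[[-0.02, 0.7, 0], 0], [[-0.06, 2, 0], 0], [[-0.1, 3.5, 0], 0], [[-0.15, 5, 0], 0], [[-0.15, 5, 0], 0]]'

```text
time: 4.45
ee_pos: [483.6, -58.9, 74.0]
tool_rot: [[-0.035, 0.999, 0.001], [0.999, 0.035, 0.001], [0.001, 0.002, -1.0]]
force: [-0.2, -0.3, -0.8]
opening: 11.5
```

>>> apply_moves --rows '[[[-0.05, 1.5, 0], -0.004], [[-0.1, 3.5, 0], -0.004], [[-0.17, 5.5, 0], -0.004], [[-0.23, 7.5, 0], -0.004], [[-0.27, 9, 0], -0.004], [[-0.3, 9.8, 0], -0.004], [[-0.3, 9.8, 0], -0.004], [[-0.3, 9.8, 0], -0.004]]'

```text
time: 5.25
ee_pos: [480.6, 38.6, 73.9]
tool_rot: [[-0.03, 1.0, 0.001], [1.0, 0.03, 0.001], [0.0, 0.001, -1.0]]
force: [-0.3, -0.1, -0.6]
opening: 11.5
```

>>> apply_moves --rows '[[[-0.7, 0, -0.3], 0], [[-1.5, 0, -1], 0], [[-2, 0, -2], 0], [[-2, 0, -3], 0], [[-2, 0, -3.8], 0], [[-2, 0, -4.4], 0], [[-2, 0, -4.6], 0], [[-2, 0, -4.6], 0]]'

```text
time: 6.05
ee_pos: [460.5, 38.5, 27.6]
tool_rot: [[-0.03, 1.0, 0.001], [1.0, 0.03, 0.0], [0.0, 0.001, -1.0]]
force: [-0.2, 0.1, -0.9]
opening: 11.6
```

>>> apply_moves --rows '[[[0, 0, -0.1], 0], [[0, 0, -0.2], 0], [[0, 0, -0.3], 0], [[0, 0, -0.35], 0], [[0, 0, -0.35], 0]]'

```text
time: 6.55
ee_pos: [460.5, 38.5, 24.1]
tool_rot: [[-0.03, 1.0, 0.001], [1.0, 0.03, 0.0], [0.0, 0.001, -1.0]]
force: [0.0, 0.3, 0.1]
opening: 11.6
```

>>> apply_moves --rows '[[[0, 0, -0.03], 0], [[0, 0, -0.07], 0], [[0, 0, -0.07], 0]]'

```text
time: 6.85
ee_pos: [460.6, 38.6, 23.6]
tool_rot: [[-0.03, 1.0, 0.001], [1.0, 0.03, 0.0], [0.0, 0.001, -1.0]]
force: [-2.4, -0.2, 5.5]
opening: 11.5
```

Contact. Open to about 40 mm, then rise.

>>> apply_moves --rows '[[[0, 0, 0], 0], [[0, 0, 0], 0], [[0, 0, 0], 0], [[0, 0, 0], 0], [[0, 0, 0], 0], [[0, 0, 0], 0]]' --grip -0.15

```text
time: 7.45
ee_pos: [460.6, 38.6, 23.6]
tool_rot: [[-0.03, 1.0, 0.001], [1.0, 0.03, 0.0], [0.0, 0.001, -1.0]]
force: [0.1, -0.4, 0.9]
opening: 40.0
```

>>> apply_moves --rows '[[[0, 0, 1], 0], [[0, 0, 3], 0], [[0, 0, 6], 0], [[0, 0, 10], 0], [[0, -3, 14], 0], [[1, -7, 17], 0], [[1.5, -11, 18], 0], [[2.3, -14, 18], 0], [[2.3, -15, 18], 0], [[2.3, -15, 18], 0]]'

```text
time: 8.45
ee_pos: [483.2, -112.5, 203.9]
tool_rot: [[-0.028, 1.0, 0.001], [1.0, 0.028, 0.0], [0.0, 0.001, -1.0]]
force: [0.3, 0.7, 0.1]
opening: 39.4
```

Run:
```python
from h import *
img,d,P=cloud("wrist"); np.savez("w3",img=img,P=P); save("w3",cv2.resize(img,None,fx=1.3,fy=1.3))
P=P.reshape(-1,3);P=P[np.isfinite(P[:,2])]
def rep(n,x0,x1,y0,y1,z0,z1):
    q=P[(P[:,0]>x0)&(P[:,0]<x1)&(P[:,1]>y0)&(P[:,1]<y1)&(P[:,2]>z0)&(P[:,2]<z1)]
    if len(q)<5: print(n,len(q));return
    r=cv2.minAreaRect(q[:,:2].astype(np.float32));print(n,len(q),np.percentile(q[:,2],[5,50,95]).round(1),np.round(r[0],1),np.round(r[1],1),round(r[2],2))
rep("mailer",444,524,-165,-60,29,40)
rep("floor",444,524,-165,-60,15,25)
rep("rails",400,570,-200,-20,56,66)
rep("lidtop",400,520,-30,100,2,9)
rep("bar",440,480,-5,80,35,60)
rep("rim",590,780,-110,110,38,47)
rep("steel",590,780,-110,110,29,35)
print(finder.find_in("mailer","wrist")[:2],ctrl.observe()["time"])
```

```text
mailer 1185 [32.7 34.2 35.4] [ 485.  -132.7] [24.  64.9] 5.04
floor 5027 [18.6 19.8 21.1] [ 484.  -112.5] [105.  80.] 90.0
rails 3071 [59.8 61.6 62.9] [ 484.7 -112.8] [110.3 130.2] 1.38
lidtop 7662 [3.4 4.8 6.1] [459.6  36.1] [107.7 122.6] 1.66
bar 669 [43.3 46.4 47.9] [460.4  36.7] [12.5 59.2] 1.68
rim 1177 [38.7 41.6 43.1] [680.9 -19.5] [110.8 141.2] 85.0
steel 8313 [30.7 32.  33.5] [680.  -20.1] [108.3 139.6] 84.94
[{'rect': [269.6, 179.6, 292.7, 237.3], 'score': 0.87}, {'rect': [226.9, 131.6, 339.5, 259.9], 'score': 0.32}] 8.55
```

View pics/w3.png

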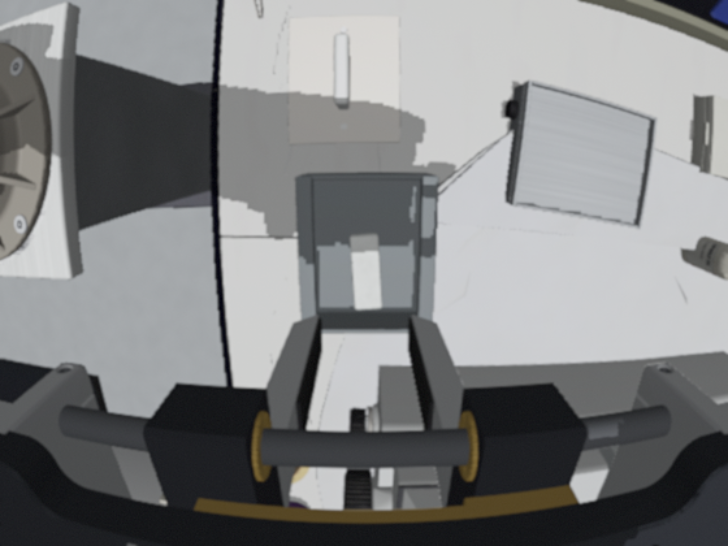

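>>> apply_moves --rows '[[[0.1, -1.5, -3], 0.06], [[0.2, -2, -7], 0.06], [[0.2, -2, -11], 0.06], [[0.2, -2, -14], 0.06], [[0.2, -2, -16], 0.06], [[0.2, -2, -17.4], 0.06], [[0.2, -2, -17.4], 0.06], [[0.2, -2, -17.4], 0.06]]'

```text
time: 9.35
ee_pos: [485.3, -129.3, 29.8]
tool_rot: [[-0.092, 0.996, -0.0], [0.996, 0.092, 0.001], [0.001, 0.0, -1.0]]
force: [-0.1, -1.2, -0.2]
opening: 39.9
```

>>> apply_moves --rows '[[[0, 0, -0.3], 0], [[0, 0, -0.6], 0], [[0, 0, -0.7], 0], [[0, 0, -0.7], 0]]'

```text
time: 9.75
ee_pos: [485.3, -129.3, 22.9]
tool_rot: [[-0.092, 0.996, 0.0], [0.996, 0.092, 0.001], [0.001, 0.0, -1.0]]
force: [-0.4, 0.2, 0.2]
opening: 40.1
```

>>> apply_moves --rows '[[[0, -0.3, 0], 0], [[0, -0.3, 0], 0]]'

```text
time: 9.95
ee_pos: [485.3, -132.8, 23.1]
tool_rot: [[-0.092, 0.996, 0.0], [0.996, 0.092, 0.001], [0.001, 0.0, -1.0]]
force: [-0.2, -0.2, 0.4]
opening: 39.9
```

>>> apply_moves --rows '[[[0, 0, 0], 0], [[0, 0, 0], 0], [[0, 0, 0], 0], [[0, 0, 0], 0], [[0, 0, 0], 0], [[0, 0, 0], 0]]' --grip -1 --force 15

```text
time: 10.55
ee_pos: [485.4, -132.8, 23.1]
tool_rot: [[-0.092, 0.996, 0.0], [0.996, 0.092, 0.001], [0.001, 0.0, -1.0]]
force: [-0.7, -1.3, 1.0]
opening: 24.1
```

>>> apply_moves --rows '[[[0, 0, 0.5], 0], [[0, 0, 1.5], 0], [[0, 0, 3], 0], [[0, 0, 5], 0], [[0, 0, 7.5], 0], [[0, 0, 10], 0], [[0, 0, 11], 0], [[0, 0, 11], 0]]'

```text
time: 11.35
ee_pos: [486.2, -132.9, 134.6]
tool_rot: [[-0.092, 0.996, 0.003], [0.996, 0.092, 0.001], [0.001, 0.003, -1.0]]
force: [0.2, 0.3, -1.6]
opening: 23.6
```

Run:
```python
import numpy as np
for n in ["w2","w3","scene","side"]:
    P=np.load(n+".npz")["P"].reshape(-1,3);P=P[np.isfinite(P[:,2])]
    q=P[(P[:,2]>60)&(P[:,2]<450)&(P[:,0]>540)&(P[:,0]<830)&(P[:,1]>-130)&(P[:,1]<90)]
    print(n,len(q), np.percentile(q,[0,5,50,95,100],axis=0).round(0).tolist() if len(q) else "")
```

```text
w2 9014 [[540.0, -123.0, 303.0], [542.0, -106.0, 307.0], [555.0, -82.0, 326.0], [560.0, -74.0, 346.0], [571.0, -73.0, 347.0]]
w3 8806 [[540.0, -126.0, 301.0], [541.0, -109.0, 305.0], [554.0, -85.0, 324.0], [559.0, -77.0, 344.0], [570.0, -76.0, 346.0]]
scene 2189 [[582.0, -51.0, 203.0], [590.0, -43.0, 237.0], [643.0, -19.0, 344.0], [744.0, 17.0, 441.0], [765.0, 34.0, 450.0]]
side 3016 [[583.0, -33.0, 204.0], [591.0, -16.0, 238.0], [643.0, 21.0, 344.0], [742.0, 45.0, 441.0], [763.0, 52.0, 450.0]]
```

>>> apply_moves --rows '[[[1, 0.6, 0], 0], [[3, 1.8, 0], 0], [[5.5, 3.2, 0], 0], [[8, 4.7, 0], 0], [[10, 6, 0], 0], [[10, 6, 0], 0]]'

```text
time: 11.95
ee_pos: [588.3, -69.7, 132.8]
tool_rot: [[-0.095, 0.995, 0.002], [0.995, 0.095, 0.002], [0.002, 0.002, -1.0]]
force: [0.2, 0.2, -0.7]
opening: 23.4
```

Only the robot itself shows there; the way is free.

>>> apply_moves --rows '[[[1, 0.5, 0], 0], [[3.5, 1.8, 0], 0], [[6, 3.2, 0], 0], [[8.2, 4.4, 0], 0], [[9.2, 5, -1], 0], [[9.2, 5, -3], 0], [[9.2, 5, -5], 0], [[9.2, 5, -7], 0], [[9.2, 5, -8.5], 0], [[9.2, 5, -9], 0], [[9.2, 5, -9], 0], [[9.2, 5, -9], 0]]'

```text
time: 13.15
ee_pos: [680.7, -19.8, 43.4]
tool_rot: [[-0.095, 0.995, 0.003], [0.995, 0.095, 0.002], [0.002, 0.003, -1.0]]
force: [1.0, -0.4, -0.0]
opening: 24.0
```

>>> apply_moves --rows '[[[0, 0, -0.2], 0], [[0, 0, -0.4], 0], [[0, 0, -0.5], 0], [[0, 0, -0.5], 0]]'

```text
time: 13.55
ee_pos: [680.7, -19.8, 38.4]
tool_rot: [[-0.095, 0.995, 0.003], [0.995, 0.095, 0.002], [0.002, 0.003, -1.0]]
force: [-0.0, 0.3, -0.4]
opening: 24.0
```

>>> apply_moves --rows '[[[0, 0, -0.1], 0], [[0, 0, -0.2], 0], [[0, 0, -0.25], 0], [[0, 0, -0.25], 0]]'

```text
time: 13.95
ee_pos: [680.7, -19.8, 35.8]
tool_rot: [[-0.095, 0.995, 0.003], [0.995, 0.095, 0.002], [0.001, 0.003, -1.0]]
force: [0.2, -0.6, -0.9]
opening: 23.6
```

>>> apply_moves --rows '[[[0, 0, -0.05], 0], [[0, 0, -0.1], 0], [[0, 0, -0.1], 0]]'

```text
time: 14.25
ee_pos: [680.7, -19.8, 35.2]
tool_rot: [[-0.095, 0.995, 0.003], [0.995, 0.095, 0.002], [0.002, 0.003, -1.0]]
force: [-2.6, 0.2, 5.1]
opening: 24.1
```

Contact; release and retreat.

>>> apply_moves --rows '[[[0, 0, 0], 0], [[0, 0, 0], 0], [[0, 0, 0], 0], [[0, 0, 0], 0], [[0, 0, 0], 0], [[0, 0, 0], 0]]' --grip -0.15

```text
time: 14.85
ee_pos: [680.7, -19.8, 35.1]
tool_rot: [[-0.095, 0.995, 0.003], [0.995, 0.095, 0.002], [0.002, 0.003, -1.0]]
force: [0.4, -0.1, 1.0]
opening: 40.2
```

>>> apply_moves --rows '[[[0, 0, 1], 0], [[0, 0, 3], 0], [[0, 0, 6], 0], [[0, 0, 10], 0], [[0, 0, 14], 0], [[0, -2, 17], 0], [[0, -3, 17], 0], [[0, -3, 17], 0]]'

```text
time: 15.65
ee_pos: [680.8, -51.8, 206.3]
tool_rot: [[-0.093, 0.996, 0.004], [0.996, 0.093, 0.001], [0.001, 0.005, -1.0]]
force: [-0.5, -0.6, 0.2]
opening: 40.3
```

Run:
```python
from h import *
img,d,P=cloud("wrist"); save("w4",img)
def rep(n,P,x0,x1,y0,y1,z0,z1):
    P=P.reshape(-1,3);P=P[np.isfinite(P[:,2])]
    q=P[(P[:,0]>x0)&(P[:,0]<x1)&(P[:,1]>y0)&(P[:,1]<y1)&(P[:,2]>z0)&(P[:,2]<z1)]
    if len(q)<5: print(n,len(q));return
    r=cv2.minAreaRect(q[:,:2].astype(np.float32))
    a=np.linalg.lstsq(np.c_[q[:,:2]-q[:,:2].mean(0),np.ones(len(q))],q[:,2],rcond=None)[0]
    print(n,len(q),np.percentile(q[:,2],[5,50,95]).round(1),np.round(r[0],1),np.round(r[1],1),round(r[2],2),"tilt",a[:2].round(3))
rep("mailer",P,640,720,-65,25,44,52)
i2,d2,P2=cloud("side"); rep("lid",P2,400,520,-30,100,2,9); rep("bar",P2,440,480,-5,80,35,60)
print(finder.find_in("petri","side")[:1]); i3,_,P3=cloud("scene");print(finder.find_in("tape","scene")[:1],ctrl.observe()["time"],ctrl.observe()["ee_pos"])
save("c4",np.vstack([img[100:330],i3[120:350]]))
```

```text
mailer 1371 [45.  46.4 47.6] [680.6 -19.6] [24.1 64.5] 5.02 tilt [ 0.005 -0.001]
lid 720 [2.2 3.6 6. ] [457.5  38.9] [ 98.2 124.4] 1.62 tilt [0.001 0.001]
bar 106 [36.6 43.8 47. ] [457.9  42. ] [14.3 58.8] 2.75 tilt [ 0.247 -0.016]
[{'rect': [223.6, 337.5, 252.0, 368.1], 'score': 0.85}]
[{'rect': [292.2, 304.6, 329.4, 341.8], 'score': 0.65}] 15.9 [680.19878404 -48.81489691 203.95832861]
```

View pics/c4.png

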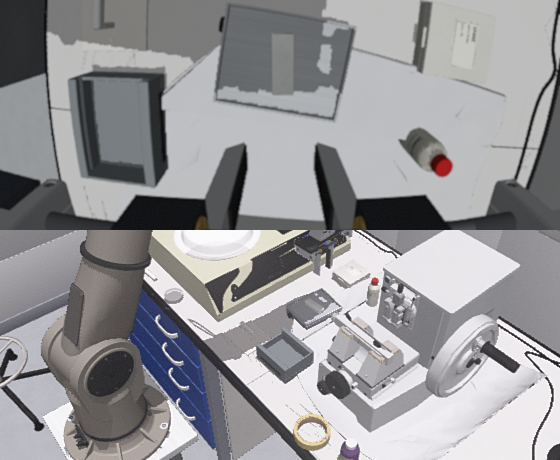

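The wrist view (upper half) shows the mailer flat in the middle of the warmer top at about (283, 65), the box empty, and the lid's edge at (100, 10). In the scene view (lower half) the dish at (175, 296) and the tape at (312, 432) are where they were. I'm handing in the job.

```bash
python3 -c "
from workcell import workorder; print(workorder.close_job())"
```

```text
the job is handed in; nothing more can be done
None
```

I got the lid off the box and laid it on the bench, put the mailer on the slide warmer, and handed the job in at about 16 s of the 58 s allowed. No verdict was reported.

- **Lid:** I lifted it 9.5 mm and slid it out along the box's +y until it was about 150 mm clear. It lies flat on the bare bench, handle up, at about (460, 37) mm. The last side view showed its plate level to within 0.002 rad.
- **Mailer:** I set it down on the warmer's steel top and let go once it touched. It lies within 1 mm of the measured centre of the warmer. Its top is 46.4 mm above the bench (47 expected), and it is tilted about 0.005 rad.
- **Other things:** The dish was detected where it started. The tape's box in the scene image was about 5 pixels wider on its left than at the start, which I take as detector noise since the arm never went near it. The gripper was empty and about 20 cm above the bench when I handed in.
- **Check that disagreed:** The side camera's fit of the lid's handle bar gave a false slope because it also caught the bar's side faces. I went by the level plate and the earlier wrist view, which put the top of the bar at 46.4 mm, as expected for a lid lying flat.

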